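# Press the cover plate home on the jaw model's case

### The job

Close the case that holds the jaw model. Take the cover plate out of its rack and lay it flat on the bench with its handle bar upwards and let go; then take it again by the bar, lower it into the top of the case without dropping it, and press both ends down past the spring clips, until it lies level and fully home on the ledge. Leave the other things on the bench where they are.

Things in the scene. Friction and masses are not known exactly. Their poses are not given: they have to be found in the camera images.
- cover: Loose flat aluminium plate 106 mm (x) by 150 mm (y) by 6 mm (z), about 0.12 kg, with a handle bar on one face. Origin: centre of the plain underside; z points out of the bar's side. At the start it stands on a long edge in the rack, its upper edge (-x) 114 mm above the bench, bar away from the robot. Half a turn about z makes no difference.
- cover_bar (a point): Middle of the top of the cover's handle bar, 28 mm above the plate's underside; axes as the cover. The bar runs along y: 70 mm long, 12 mm wide, 22 mm tall above the plate.
- rack: Fixed drying rack: dark base 90 (x) by 180 (y) by 8 mm with two upright wire loops (132 mm wide along y, tops 49 mm above the bench) that leave an 8 mm slot along y over the base's middle. Origin: centre of the base's underside, on the bench; its x points away from the robot, as the cover's bar does.
- model_case: Fixed white open case, 126 mm (x) by 170 mm (y), a jaw model inside, well below the cover. The recess for the cover is 110 (x) by 154 mm (y), straight walls up to 52 mm and a lip flaring out to 60 mm above the bench; a ledge 6 mm wide runs round it at 38 mm. Clip housings stick out at both ends to y = 95 mm, 60 mm high. Origin: centre of the underside, on the bench.
- case_seat (a point): Centre of the case's ledge plane, 38 mm above the bench, axes as the case: the cover's origin belongs here when it is home.
- clip_a_tip (a point): Tip of the steel spring clip at the case's +y end, 7.5 mm above the ledge; 24 mm wide, it sticks 4 mm into the recess. A plate laid in loosely rests on both clips, about 11 mm above the ledge; each end needs a push of about 5 to 15 N to snap below its clip.
- clip_b_tip (a point): The same for the clip at the -y end.
- trial_box: Bystander: loose flat box 98 x 56 x 14 mm lying on the bench; origin at the centre of its underside.
- polish_bar: Bystander: loose boxed bar 39 x 100 x 31 mm lying on the bench; origin at the centre of its underside.

How it is judged (in metres and radians):
On the way:
1. the cover lies flat on the bench, bar upwards, let go (angle between cover's own z axis and vertical below 0.1 rad and height (world z) of cover below 0.012 m and contact force between the fingers and cover below 0.2 N), for 0.2 s.
At the end, for the whole second after the job is handed in: The cover lies at rest in the case's recess, bar upwards, its underside's centre within 3 mm of the ledge's height and 4 mm sideways, level within 0.03 rad (both ends under their clips) (x of cover in the frame of case_seat between -0.004 and 0.004 m and y of cover in the frame of case_seat between -0.004 and 0.004 m and z of cover in the frame of case_seat between -0.003 and 0.003 m and angle between cover's own z axis and vertical below 0.03 rad and linear speed of cover below 0.02 m/s); the robot touches nothing.
It fails at once if the cover is dropped into the case (falls free faster than 0.7 m/s over it, a fall of some 25 mm) (linear speed of cover above 0.7 m/s and horizontal distance between cover and case_seat below 0.1 m and contact force between the fingers and cover below 0.1 N).
It fails at once if the flat box is shifted by more than 30 mm (distance of trial_box from where it was at the start of the episode above 0.03 m).
It fails at once if the polishing bar is shifted by more than 30 mm (distance of polish_bar from where it was at the start of the episode above 0.03 m).
It also fails if it takes over 67 s, if anything falls off the work surface, if the arm or the gripper's body presses on something with over 40 N, if the wrist force passes 120 N, or if a joint passes its speed limit or range.

### The arm

A 6-joint arm with a two-finger parallel gripper is mounted at the origin on a cart in front of the work surface, level with it; the furniture and walls round the work are solid. World frame = base frame: x ahead of the robot, y to its left, z up, the work surface at z = 0. Lengths are in mm, angles in rad, forces in N, time in s.
With the tool pointing down it reaches from about 325 to 850 mm from the base axis. Payload 4.4 kg.
Tool frame: the origin (TCP) lies midway between the tips of the shut fingers; the grasp point (between the pads) lies 19 mm behind it (ctrl.grip_depth is the distance from the TCP to the grasp point, in mm); z points along the fingers, y is the line along which they close (so a half turn about z gives the same grasp; the last joint's range is limited). The gripper opens to 94 mm and grips with 3 to 60 N. Pads are 16 mm wide; open, the fingers measure 119 mm over their backs; the gripper's body (75 mm by 177 mm) begins 78 mm behind the grasp point.
Start: joints at [-1.49, 0.207, 1.542, -0, 1.393, -0.15], TCP at [132.082, -559.626, 205.447] pointing down, gripper open.
Joint ranges: [-2.73, 2.73], [-0.86, 2.22], [0.23, 2.46], [-1.11, 4.25], [0.08, 2.63], [-2.82, 2.82]. Speed limits (rad/s): [2.79, 2.79, 3.14, 3.14, 3.14, 3.14].

### API

Orientations are given as a unit quaternion [w, x, y, z].
In Python, from workcell import ctrl, solver, sensors, vision gives the robot as it stands. Calls block until the motion is done:
- ctrl.move_ptp(position, orientation): joint-space move of the TCP to a pose.
- ctrl.movel(position, max_speed=150, rot=None): straight line of the TCP; rot=None keeps the orientation; max_speed is the mean speed in mm/s.
- ctrl.move_j(angles): joint-space move.
- ctrl.let_go() and ctrl.close_gripper(): open the fingers fully, or close them until they stop; the grip force is fixed at half the most.
- ctrl.sleep(seconds).
- solver.inverse_kinematics(position, orientation): joint angles nearest the present ones, or None.
- sensors.get_obs(): the state.
- vision.snapshot(name): name is "scene" or "top" or "wrist"; returns the picture (420x560x3 uint8, red, green, blue); there is no depth.
- vision.calibration(name): a dict with "mtx" (3x3 intrinsics, pixels), "k1" (the pictures are not rectified: a ray, as slopes to the right and down, at radius r is drawn at 1 + k1 r^2 times it, then the intrinsics apply), "T" (4x4, takes a point from camera to world coordinates). Camera axes: x right, y down, z forward; pixel columns grow to the right and rows downward; lengths in mm; the calibration is good to about 2 mm. A picture is of the moment at which its call begins: read the wrist's pose just before it. calibration takes no time and is no camera call; for the wrist camera it gives the pose at the moment of the call.
A pose or a line that the arm cannot do raises ctrl.IKError and nothing moves.
- ctrl.close_job(): hands the job in; it is judged then, once.
The state is a dict: "time": time; "joints": joint angles; "qvel": joint speeds; "tau": joint torques, N m; "ee_pos": TCP position; "tcp_rot": TCP orientation; "wrist_force": force on the tool from outside, world axes, zero at the start; "ft_torque": the same for the moment, N m; "width": finger opening in mm; "finger_force": force on a finger pad.
Only numpy, scipy, OpenCV 4.12 (cv2) and the standard library are available. Lean on these libraries where they do the work, as an engineer would, in place of code of your own. Each camera call takes 0.05 s, during which the arm holds its last target. There are 200 camera calls.

## Working session

There is one attempt and no reset: what is moved stays moved. The work goes in short steps, each a Python script; the robot and the scene stay as the last script left them, time stands still between calls to the robot, and variables do not carry over. Pictures are saved under pics/ and viewed, at most 10 in all, crops included, and the job is handed in when it is done.

```bash
mkdir -p pics; ls
python3 - <<'E'
from workcell import ctrl, solver, sensors, vision
import cv2,numpy as np
for n in("scene","top"):
    cv2.imwrite(f"pics/{n}0.png",vision.snapshot(n)[:,:,::-1]); c=vision.calibration(n); print(n,c)
o=sensors.get_obs();print(o)
E
```

```text
pics
scene {'mtx': array([[396.40710479,   0.        , 278.80795402],
       [  0.        , 396.40710479, 204.32550111],
       [  0.        ,   0.        ,   1.        ]]), 'k1': -0.09477428602002005, 'T': array([[-7.70107098e-01, -4.64271252e-01,  4.37478300e-01,
         3.54428300e+01],
       [-6.37892012e-01,  5.66233680e-01, -5.21989655e-01,
         5.74878088e+02],
       [-5.37015734e-03, -6.81051851e-01, -7.32215499e-01,
         9.11442108e+02],
       [ 0.00000000e+00,  0.00000000e+00,  0.00000000e+00,
         1.00000000e+00]])}
top {'mtx': array([[414.40960048,   0.        , 279.94211235],
       [  0.        , 414.40960048, 198.13866172],
       [  0.        ,   0.        ,   1.        ]]), 'k1': -0.053368983441273936, 'T': array([[-1.51749582e-02, -9.81080107e-01,  1.93006592e-01,
         3.64961349e+02],
       [-9.99881864e-01,  1.53615598e-02, -5.29747636e-04,
        -3.61880838e+01],
       [-2.44515744e-03, -1.92991830e-01, -9.81197317e-01,
         9.42106970e+02],
       [ 0.00000000e+00,  0.00000000e+00,  0.00000000e+00,
         1.00000000e+00]])}
{'time': 0.1, 'joints': array([-1.48943845e+00,  2.07345585e-01,  1.54275687e+00, -1.59646422e-05,
        1.39349028e+00, -1.50491508e-01]), 'qvel': array([-0.00276461, -0.00163378, -0.00299702, -0.00146963, -0.00045153,
       -0.00074341]), 'tau': array([-2.95973896e-04, -3.71865070e+01, -2.82291162e+01,  7.01327738e-02,
        3.10914230e-02, -4.99731073e-05]), 'ee_pos': array([ 132.05291351, -558.90883332,  204.42649695]), 'tcp_rot': array([-9.99713249e-04,  9.93287594e-01,  1.15666573e-01,  2.67102112e-05]), 'wrist_force': array([-0.09919392, -1.06592465, -0.21176285]), 'ft_torque': array([ 0.04667455, -0.02600574,  0.06378432]), 'finger_force': 0.0, 'width': 93.77569503693954}
```

View pics/top0.png

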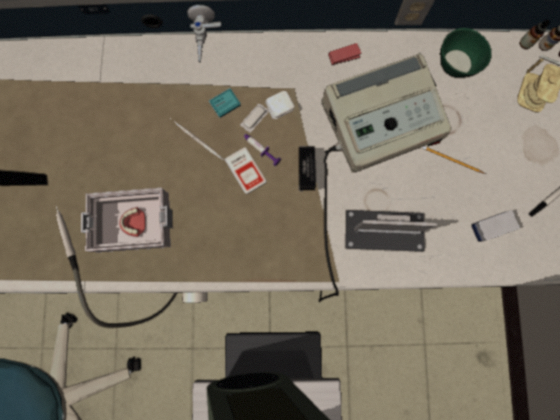

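View pics/scene0.png

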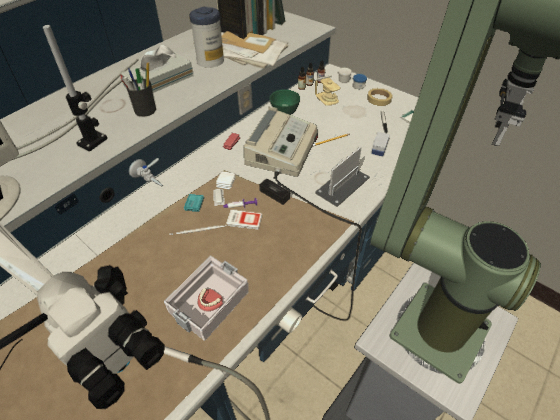

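The top view shows the case at about (125,220), the rack with the upright plate at (385,230), the flat box at about (497,226) and the dark bar at (306,168). The scene view shows the same things. Next I'll write helpers and enlarge the two regions.

```bash
cat > h.py <<'E'
from workcell import ctrl, solver, sensors, vision
import cv2, numpy as np
from scipy.spatial.transform import Rotation as R
def ray(c,uv):
    m=c["mtx"]; d=np.array([[c["k1"],0,0,0]],float)
    p=cv2.undistortPoints(np.array(uv,float).reshape(-1,1,2),m,d)[:,0]
    v=np.c_[p,np.ones(len(p))]@c["T"][:3,:3].T
    return c["T"][:3,3],v
def onz(c,uv,z):
    o,v=ray(c,uv); return o+v*((z-o[2])/v[:,2])[:,None]
def pix(c,P):
    q=(np.array(P,float).reshape(-1,3)-c["T"][:3,3])@c["T"][:3,:3]
    return cv2.projectPoints(q,np.zeros(3),np.zeros(3),c["mtx"],np.array([c["k1"],0,0,0]))[0][:,0]
def q(r):  # Rotation -> wxyz
    x=r.as_quat(); return np.r_[x[3],x[:3]]
E
python3 - <<'E'
from h import *
c=vision.calibration("top"); im=cv2.imread("pics/top0.png")
print(onz(c,[[125,219],[385,230],[497,226],[306,168]],0).round())
a=cv2.resize(im[180:260,70:185],None,fx=5,fy=5,interpolation=2)
b=cv2.resize(im[180:260,340:500],None,fx=5,fy=5,interpolation=2)
cv2.imwrite("pics/c1.png",b);
s=cv2.imread("pics/scene0.png")
cv2.imwrite("pics/c2.png",np.vstack([a[:, :575],cv2.resize(s[140:210,300:415],None,fx=5,fy=5,interpolation=2)])[:, :][:, :])
E
python3 -c "
import cv2;i=cv2.imread('pics/c2.png');print(i.shape);i=cv2.resize(i,None,fx=.8,fy=.8,interpolation=cv2.INTER_AREA);cv2.imwrite('pics/c2.png',i)"
```

```text
[[ 507.  323.    0.]
 [ 472. -276.    0.]
 [ 477. -539.    0.]
 [ 622.  -99.    0.]]
(750, 575, 3)
```

View pics/c1.png

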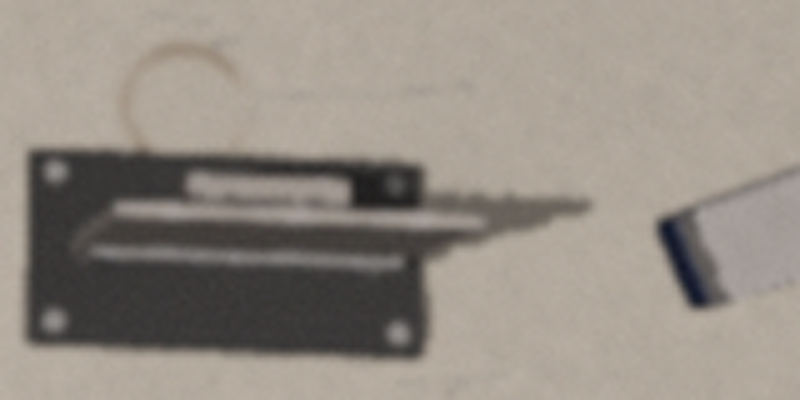

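View pics/c2.png

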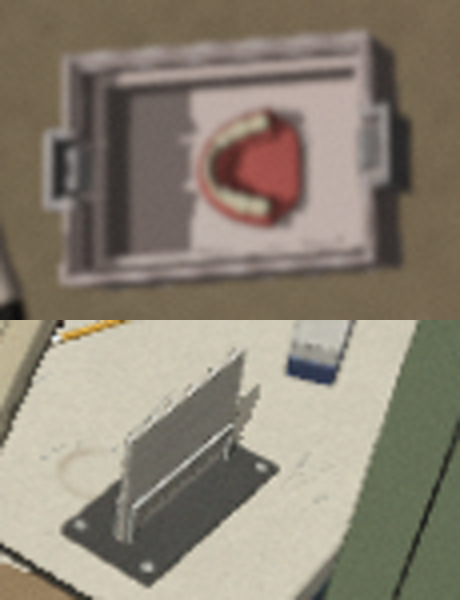

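The rack crop shows the base corners at about (346,210), (424,213), (425,251) and (346,249) in the full picture. The plate's top edge runs from (363,221) to (437,224), with the bar on the far side. In the case crop the rim corners are near (85,194), (162,188), (164,245) and (85,251). I'll check these against the known sizes.

```bash
cat >> h.py <<'E'
def rep(n,P):
    P=P[:,:2]; d=np.linalg.norm(np.roll(P,-1,0)-P,axis=1)
    print(n,P.round(1).tolist(),"centre",P.mean(0).round(1),"sides",d.round(1))
E
python3 - <<'E'
from h import *
c=vision.calibration("top"); im=cv2.imread("pics/top0.png")
B=lambda l:np.array(l)/5+[340,180]-.4
A=lambda l:np.array(l)/4+[70,180]-.4
rep("base",onz(c,B([[30,150],[422,166],[425,355],[28,345]]),8))
rep("edge",onz(c,B([[113,208],[487,222]]),114))
rep("case",onz(c,A([[62,55],[368,31],[380,262],[62,283]]),60))
# dark base mask
g=cv2.cvtColor(im,cv2.COLOR_BGR2GRAY)
print(onz(c,[[300,283],[100,283]],0).round())
for y in(-276,):
    r=R.from_matrix([[0,1,0],[1,0,0],[0,0,-1]])
    print(solver.inverse_kinematics([470,-276,220],q(r)))
cam=vision.calibration("wrist"); o=sensors.get_obs()
Rt=R.from_quat(np.roll(o["tcp_rot"],-1)).as_matrix()
print("cam in tool",Rt.T@(cam["T"][:3,3]-o["ee_pos"]),(Rt.T@cam["T"][:3,:3]).round(2),cam["mtx"][0,0],cam["k1"])
E
```

```text
base [[519.6, -186.4], [509.2, -366.7], [423.0, -361.2], [430.8, -181.6]] centre [ 470.7 -274. ] sides [180.5  86.4 179.8  88.9]
edge [[477.8, -201.9], [469.5, -354.0]] centre [ 473.7 -277.9] sides [152.3 152.3]
case [[556.0, 392.5], [566.6, 222.3], [440.2, 211.0], [430.8, 383.3]] centre [498.4 302.3] sides [170.5 126.9 172.6 125.5]
[[357. -79.   0.]
 [361. 372.   0.]]
[-6.89798254e-01  1.31711020e-01  1.59789495e+00 -4.44089210e-16
  1.41198669e+00 -6.89798254e-01]
cam in tool [  85.24920838   -1.73618903 -179.94455325] [[-0.   -0.96 -0.29]
 [ 1.   -0.   -0.  ]
 [ 0.   -0.29  0.96]] 339.1260617241338 -0.05001563067044442
```

Sizes agree with the given ones. I'll hover over the rack and check the plate edge with the wrist camera.

```bash
cat >> h.py <<'E'
D0=R.from_matrix([[0,1,0],[1,0,0],[0,0,-1]])
def down(yaw=0,tilt=0): return q(R.from_euler("z",yaw)*R.from_euler("y",-tilt)*D0)
def shot(f):
    c=vision.calibration("wrist"); im=vision.snapshot("wrist")[:,:,::-1].copy(); cv2.imwrite(f,im)
    np.save(f+".npy",c,allow_pickle=True); return c,im
E
python3 - <<'E'
from h import *
for p,t in (([489,60,56],.698),([489,60,180],.698),([440,60,115],.698),([480,60,8],0),([498,302,46],0)):
    print(solver.inverse_kinematics(p,down(0,t)))
ctrl.move_ptp([472.5,-277,190],down(-.05))
print(sensors.get_obs()["time"],sensors.get_obs()["ee_pos"])
shot("pics/w1.png")
E
```

```text
[-0.09852651 -0.05649433  2.41016522  0.6020654   0.11185975 -0.67472734]
[-0.09852651 -0.39253389  2.31676012  0.12641937  0.52522816 -0.18511059]
None
[-5.47983865e-02  2.83078151e-01  1.91595098e+00 -4.44089210e-16
  9.42563525e-01 -5.47983865e-02]
[ 3.96580886e-01  3.98121206e-01  1.65294738e+00 -4.44089210e-16
  1.09052406e+00  3.96580886e-01]
1.725 [ 472.13684798 -277.96475112  190.11078954]
```

View pics/w1.png

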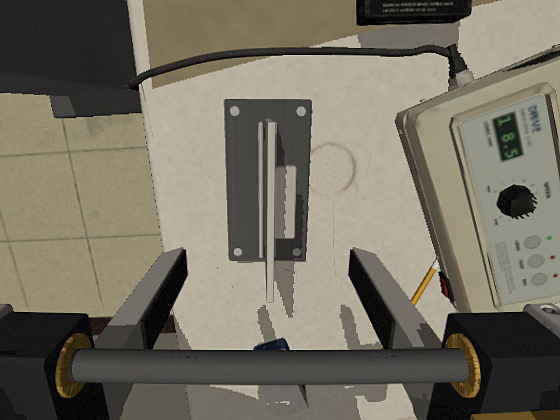

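The picture shows the plate's upper edge as a light strip from (271,122) to (270,301), about 8 px wide. The bar is to its right at (288,200) and the rack base corners are at (225,99) to (311,262).

Run:
```python
from h import *
c=np.load("pics/w1.png.npy",allow_pickle=True).item(); im=cv2.imread("pics/w1.png")
g=im.min(2).astype(int); 
for r in (140,180,220,250):
    print(r,g[r,258:300:2])
rep("edge",onz(c,[[271.5,122],[270,301]],114))
rep("base",onz(c,[[225,99],[311,99],[307,262],[229,262]],8))
for t in(.55,.6,.65):
  for x,y in((545,90),(560,100),(570,110)):
    l=71; d=np.array([np.sin(t),0,-np.cos(t)]); p=np.array([x,y,5])-l*d
    s=solver.inverse_kinematics(p,down(0,t)); s2=solver.inverse_kinematics(p-100*d,down(0,t))
    print(t,x,y,p.round(),None if s is None else s.round(2),s2 is not None)
```

```text
140 [112 153 111  49  61 158 151 150 149  78  37  36  68  64  66  70  64  65
  67  61  65]
180 [ 88 160 115  57  56 161 152 150 120  97  93  94  99  95 150 147 143 146
 151  57  68]
220 [ 73 170 114  62  57 159 151 153  84  97  97 100  97  86 148 147 144 149
 124  37  43]
250 [ 61 173 114  41  55 160 155 155  71  43  42  41  47  41  40  44  43  39
  99  95  95]
edge [[479.4, -200.2], [470.7, -348.8]] centre [ 475.  -274.5] sides [148.8 148.8]
base [[434.3, -178.4], [521.8, -183.0], [514.1, -364.3], [423.0, -359.4]] centre [ 473.3 -271.3] sides [ 87.7 181.4  91.2 181.4]
0.55 545 90 [508.  90.  66.] [ 0.01 -0.01  2.25 -0.02  0.36  0.03] True
0.55 560 100 [523. 100.  66.] [ 0.04  0.02  2.21 -0.06  0.36  0.09] True
0.55 570 110 [533. 110.  66.] [ 0.07  0.05  2.18 -0.1   0.36  0.15] True
0.6 545 90 [505.  90.  64.] [ 0.01 -0.02  2.29 -0.03  0.28  0.03] True
0.6 560 100 [520. 100.  64.] [ 0.04  0.02  2.25 -0.09  0.28  0.12] True
0.6 570 110 [530. 110.  64.] [ 0.07  0.04  2.22 -0.14  0.28  0.19] True
0.65 545 90 [502.  90.  62.] [ 0.01 -0.03  2.33 -0.04  0.19  0.05] True
0.65 560 100 [517. 100.  62.] [ 0.04  0.01  2.29 -0.14  0.19  0.17] True
0.65 570 110 [527. 110.  62.] [ 0.07  0.04  2.26 -0.23  0.2   0.28] True
```

Run:
```python
from h import *
ctrl.movel([474.3,-276,79],max_speed=120)
ctrl.close_gripper(); o=sensors.get_obs(); print(o["time"],o["width"],o["finger_force"],o["wrist_force"].round(1),o["ee_pos"].round(1))
if 4<o["width"]<9:
    ctrl.movel([474.3,-276,170],max_speed=120)
    ctrl.move_ptp([502,90,122],down(0,.65))
    o=sensors.get_obs(); print(o["time"],o["width"],o["finger_force"],o["ee_pos"].round(1),o["wrist_force"].round(1))
    cv2.imwrite("pics/s2.png",vision.snapshot("scene")[100:400,100:500,::-1])
```

```text
4.1583 6.036945760747016 29.980776607990265 [-4.9 -0.4  4. ] [ 473.  -275.9   78.9]
6.45 5.816882301812814 29.994196593761444 [503.1  89.5 122.8] [ 0.5 -0.6 -0.5]
```

View pics/s2.png

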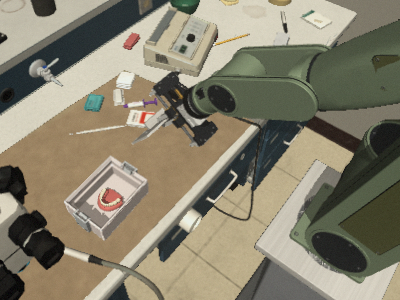

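The arm holds the plate tilted over the free mat at about (150,125) in the crop. Next I lower it to contact, release, and draw back along the tool axis.

Run:
```python
from h import *
d=np.array([np.sin(.65),0,-np.cos(.65)])
ctrl.movel([502,90,66],max_speed=100)
for z in (64,62,60,58):
    if sensors.get_obs()["wrist_force"][2]>3: break
    ctrl.movel([502,90,z],max_speed=40)
o=sensors.get_obs(); print(o["time"],o["ee_pos"].round(1),o["wrist_force"].round(1))
ctrl.let_go(); ctrl.sleep(.2)
p=o["ee_pos"]; ctrl.movel(p-70*d,max_speed=70)
o=sensors.get_obs(); print(o["time"],o["ee_pos"].round(1),o["wrist_force"].round(1))
ctrl.move_ptp([430,90,220],down(0,0))
print(sensors.get_obs()["time"])
cv2.imwrite("pics/t3.png",vision.snapshot("top")[:,:,::-1]); shot("pics/w3.png")
```

```text
8.2083 [502.4  90.   58.2] [ 0.7 -0.2 -0.7]
10.9417 [460.   90.  113.7] [-0.1  0.8 -0.2]
11.9
```

View pics/w3.png

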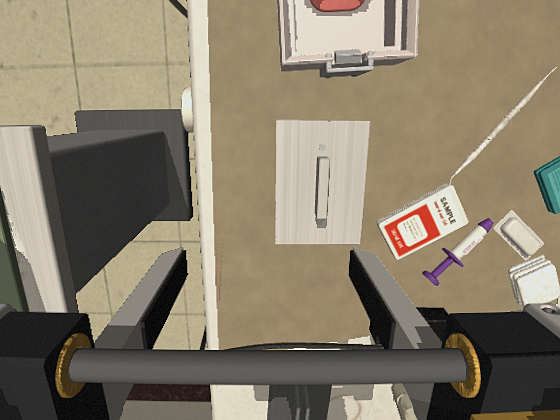

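The plate lies flat with its bar up. Its corners are at about (276,121), (370,121), (362,244) and (276,244), and the bar runs from (323,155) to (322,225). The case's clip end is at the top of the picture.

```bash
cat >> h.py <<'E'
def quad(im,seed,lo,box):
    x0,y0,x1,y1=box; m=np.zeros(im.shape[:2],np.uint8)
    m[y0:y1,x0:x1]=(im[y0:y1,x0:x1].min(2)>lo)*255
    m=cv2.morphologyEx(m,cv2.MORPH_CLOSE,np.ones((15,15)))
    cs=cv2.findContours(m,cv2.RETR_EXTERNAL,cv2.CHAIN_APPROX_NONE)[0]
    k=cv2.convexHull(max(cs,key=cv2.contourArea))
    return cv2.approxPolyDP(k,.04*cv2.arcLength(k,True),True)[:,0]
E
python3 - <<'E'
from h import *
c=np.load("pics/w3.png.npy",allow_pickle=True).item(); im=cv2.imread("pics/w3.png")
k=quad(im,None,130,(235,100,375,270)); print(k.tolist())
if len(k)==4: rep("plate",onz(c,k,6))
rep("plate hand",onz(c,[[276,121],[370,121],[362,244],[276,244]],6))
P=onz(c,[[318,157],[328.5,157],[328,215],[317,218]],28); rep("bar",P)
E
```

```text
[[276, 120], [370, 121], [367, 269], [275, 243]]
plate [[438.2, 165.7], [544.1, 164.9], [555.7, -18.3], [437.8, 17.8]] centre [493.9  82.5] sides [105.9 183.6 123.3 148. ]
plate hand [[438.2, 164.6], [544.1, 164.9], [546.4, 16.2], [439.0, 16.4]] centre [491.9  90.5] sides [105.9 148.8 107.4 148.2]
bar [[483.7, 127.2], [495.1, 127.2], [497.8, 61.0], [485.4, 57.4]] centre [490.5  93.2] sides [11.5 66.3 13.  69.8]
```

Run:
```python
from h import *
ctrl.move_ptp([498,295,220],down(.06)); print(sensors.get_obs()["time"])
shot("pics/w4.png")
```

```text
12.8667
```

View pics/w4.png

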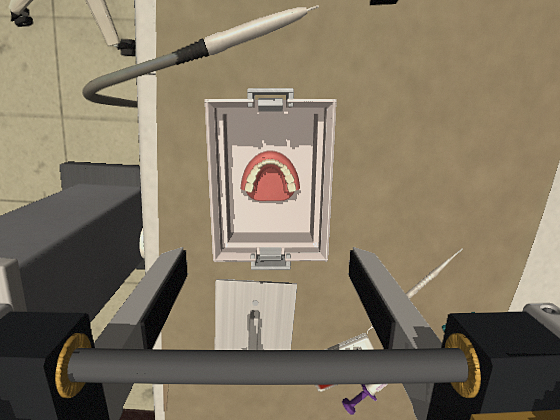

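The case's rim corners are at about (206,100), (336,99), (328,261) and (212,261). The clip housings are centred at (270,97) and (270,257). I'll fit lines to the rim edges for precision.

Run:
```python
from h import *
c=np.load("pics/w4.png.npy",allow_pickle=True).item(); im=cv2.imread("pics/w4.png").astype(int)
b=im[:,:,0]
print("row180",b[180,198:240].tolist()); print("row180r",b[180,310:342].tolist())
print("col225",b[92:118,225].tolist(),b[240:270,225].tolist()); print("col310",b[92:118,310].tolist(),b[240:270,310].tolist())
def half(v,i0,th,rev=False):
    s=np.where(v[::-1] >th)[0] if rev else np.where(v>th)[0]
    return i0+(len(v)-1-s[0]+.5 if rev else s[0]-.5)
th=125
def fit(p): 
    vx,vy,x,y=cv2.fitLine(np.array(p,np.float32),cv2.DIST_HUBER,0,.01,.01).ravel(); return np.cross([x,y,1],[x+vx,y+vy,1])
L=fit([(half(b[r,195:230],195,th),r) for r in range(110,255,3)])
Rr=fit([(half(b[r,315:345],315,th,True),r) for r in range(110,255,3)])
cols=list(range(214,240,2))+list(range(302,326,2))
T=fit([(x,half(b[88:115,x],88,th)) for x in cols]); B=fit([(x,half(b[248:275,x],248,th,True)) for x in cols])
X=lambda a,e:(lambda p:p[:2]/p[2])(np.cross(a,e))
k=np.array([X(T,L),X(T,Rr),X(B,Rr),X(B,L)]); print(k.round(1).tolist())
P=onz(c,k,60); rep("rim",P)
y=(P[0]+P[1]-P[2]-P[3])[:2]; x=(P[1]+P[2]-P[0]-P[3])[:2]
print("yaw",-y[0]/y[1],x[1]/x[0])
```

```text
row180 [104, 105, 108, 107, 103, 101, 104, 101, 102, 96, 108, 174, 198, 140, 120, 113, 119, 121, 120, 71, 54, 86, 123, 142, 197, 200, 218, 85, 53, 54, 70, 132, 129, 120, 199, 202, 197, 197, 197, 194, 197, 200]
row180r [201, 172, 69, 75, 71, 98, 207, 196, 193, 192, 206, 95, 67, 85, 156, 149, 148, 153, 150, 154, 188, 162, 149, 93, 99, 100, 102, 103, 101, 99, 100, 103]
col225 [104, 103, 104, 103, 103, 99, 99, 221, 217, 208, 84, 94, 94, 96, 91, 106, 132, 129, 127, 126, 128, 122, 65, 49, 53, 53] [202, 203, 205, 207, 197, 199, 205, 167, 130, 125, 124, 122, 162, 179, 181, 178, 182, 182, 184, 197, 122, 123, 105, 100, 104, 105, 104, 104, 103, 105]
col310 [103, 103, 100, 105, 101, 98, 95, 214, 223, 140, 84, 92, 98, 95, 93, 105, 128, 127, 125, 125, 127, 126, 126, 126, 128, 126] [128, 122, 155, 190, 191, 191, 199, 153, 129, 130, 129, 124, 155, 180, 179, 177, 181, 180, 182, 212, 119, 95, 100, 104, 103, 102, 102, 97, 101, 97]
[[203.7, 98.5], [336.4, 98.5], [327.7, 260.2], [212.3, 260.9]]
rim [[431.2, 387.4], [557.9, 394.9], [567.9, 226.6], [441.6, 218.3]] centre [499.6 306.8] sides [126.8 168.6 126.5 169.5]
yaw 0.060544734562860046 0.062299269972712006
```

Rim sides come out at 126.6 × 169 mm, yaw 0.061 and centre (499.6, 306.8). Next I grasp the bar, lift it, hover over the case and compare plate and case in one picture.

Run:
```python
from h import *
ctrl.move_ptp([491,91,60],down(.015))
ctrl.movel([491,91,9],max_speed=80)
ctrl.close_gripper(); o=sensors.get_obs(); print(o["time"],o["width"],o["finger_force"],o["wrist_force"].round(1),o["ee_pos"].round(1))
if 10<o["width"]<14:
    ctrl.movel([491,91,140],max_speed=120)
    ctrl.move_ptp([499,306,125],down(.061))
    o=sensors.get_obs(); print(o["time"],o["width"],o["finger_force"],o["ee_pos"].round(1),o["wrist_force"].round(1))
    shot("pics/w5.png")
```

```text
15.95 11.681550744840907 29.990936815738678 [ 0.2  0.1 -0.1] [490.9  91.    9. ]
18.0583 11.832420466063214 29.98543471097946 [498.8 305.  124.4] [-0.6  0.1 -1.2]
```

View pics/w5.png

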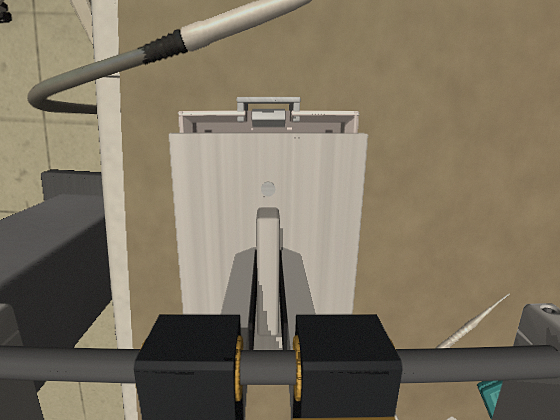

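The picture shows the held plate's +y edge from (169,133) to (367,134), and the case rim's +y edge from (179,111) to (358,111) behind it.

Run:
```python
from h import *
c=np.load("pics/w5.png.npy",allow_pickle=True).item(); im=cv2.imread("pics/w5.png").astype(int); b=im[:,:,0]
print(b[105:120,220].tolist(),b[105:120,330].tolist()); print(b[125:140,200].tolist(),b[125:140,340].tolist())
def half(v,i0,th,rev=False):
    s=np.where((v[::-1] if rev else v)>th)[0]; return i0+(len(v)-1-s[0]+.5 if rev else s[0]-.5)
def fit(p):
    vx,vy,x,y=cv2.fitLine(np.array(p,np.float32),cv2.DIST_HUBER,0,.01,.01).ravel(); return np.cross([x,y,1],[x+vx,y+vy,1])
X=lambda a,e:(lambda p:p[:2]/p[2])(np.cross(a,e))
rr=range(145,290,4)
L=fit([(half(b[r,150:200],150,130),r) for r in rr]); Q=fit([(half(b[r,340:385],340,130,True),r) for r in rr])
T=fit([(x,128+np.argmax(np.diff(b[128:140,x]))+.5) for x in list(range(185,240,3))+list(range(300,355,3))])
p=onz(c,[X(T,L),X(T,Q)],121.4); print([X(T,L).round(1),X(T,Q).round(1)]); rep("plate edge",p)
ct=fit([(x,half(b[100:118,x],100,130)) for x in list(range(185,232,3))+list(range(305,352,3))])
cl=[half(b[112,165:200],165,130),half(b[112,340:370],340,130,True)]
k=[[cl[0],-(ct[0]*cl[0]+ct[2])/ct[1]],[cl[1],-(ct[0]*cl[1]+ct[2])/ct[1]]]; print(k)
r=onz(c,k,60); rep("rim edge",r)
u=(p[1]-p[0])[:2];v=(r[1]-r[0])[:2]; print("yaws",u[1]/u[0],v[1]/v[0])
yaw=.061; ey=np.array([-np.sin(yaw),np.cos(yaw)])
print("plate centre",p[:,:2].mean(0)-75*ey,"case centre",r[:,:2].mean(0)-85*ey, "tcp",sensors.get_obs()["ee_pos"])
```

```text
[98, 96, 97, 95, 91, 115, 195, 196, 201, 182, 124, 83, 84, 89, 90] [95, 93, 94, 94, 84, 104, 200, 195, 199, 175, 88, 85, 84, 89, 90]
[118, 119, 119, 118, 120, 117, 118, 108, 137, 172, 169, 166, 165, 163, 165] [105, 107, 104, 94, 94, 95, 96, 86, 122, 170, 167, 164, 164, 162, 162]
[array([167.9, 132.5]), array([367.5, 133.3])]
plate edge [[442.0, 376.9], [547.7, 382.8]] centre [494.8 379.9] sides [105.8 105.8]
[[np.float64(177.5), np.float64(110.5)], [np.float64(358.5), np.float64(110.5)]]
rim edge [[431.6, 387.4], [557.2, 394.9]] centre [494.4 391.2] sides [125.9 125.9]
yaws 0.055655348719151614 0.059633662469247464
plate centre [499.40987711 305.01258275] case centre [499.55878805 306.34243885] tcp [499.11558656 304.5344828  124.70461597]
```

The plate matches the TCP within 0.5 mm, and the case centre is repeatable at (499.5, 306.5). Now I lower it with force monitoring.

Run:
```python
from h import *
rot=down(.061); tgt=np.array([499.3,306.1])
ctrl.movel([*tgt,75],max_speed=80,rot=rot); ctrl.sleep(.3)
e=sensors.get_obs()["ee_pos"]; cmd=tgt+(tgt-e[:2]); print(e.round(1),cmd.round(1))
for z in (72,68,65,62,60,58.5,57,56,55,54):
    ctrl.movel([*cmd,z],max_speed=30,rot=rot); o=sensors.get_obs(); w=o["wrist_force"]
    print(z,round(o["time"],1),o["ee_pos"].round(1),w.round(1),o["ft_torque"].round(2),round(o["width"],1))
    if w[2]>6 or abs(w[:2]).max()>12: break
```

```text
[499.7 306.3  75.6] [498.9 305.9]
72 19.4 [498.6 305.8  71.7] [ 0.4  0.1 -1.5] [-0.04 -0.09  0.02] 11.9
68 19.7 [498.6 305.8  67.6] [ 0.5 -0.1 -1.3] [-0.06 -0.11 -0.  ] 11.8
65 20.0 [498.7 305.8  64.7] [ 1.1 -0.6 -1.2] [-0.07 -0.1  -0.01] 11.6
62 20.2 [498.7 305.8  61.7] [ 0.1  0.5 -1.2] [-0.07 -0.06  0.  ] 11.9
60 20.5 [498.8 305.8  59.8] [ 0.4  0.1 -1.1] [-0.08 -0.11  0.01] 11.7
58.5 20.7 [498.9 305.9  58.4] [ 0.2 -0.6 -0.8] [-0.07 -0.11 -0.01] 12.0
57 21.0 [499.3 306.1  57.4] [-0.6  0.5  1.8] [-0.02 -0.07 -0.07] 11.8
56 21.2 [499.4 306.2  57. ] [-0.9 -0.6  4.7] [-0.    0.21 -0.06] 11.5
55 21.5 [499.6 306.4  56.5] [-2.1 -0.3  6.8] [-0.02  0.32 -0.02] 11.8
```

The plate rests on both clips at the predicted height. I keep pressing.

Run:
```python
from h import *
rot=down(.061)
for z in np.arange(54,43,-1.):
    ctrl.movel([498.9,305.9,z],max_speed=25,rot=rot); o=sensors.get_obs(); w=o["wrist_force"]
    print(z,round(o["time"],1),o["ee_pos"].round(1),w.round(1),o["ft_torque"].round(2))
    if w[2]>45 or abs(w[:2]).max()>25: break
```

```text
54.0 21.7 [499.9 306.5  55.8] [-1.8 -0.4  7.7] [-0.01  0.31  0.03]
53.0 22.0 [500.1 306.6  55.1] [-1.7 -0.1  9. ] [-0.04  0.31 -0.  ]
52.0 22.2 [500.3 306.7  54.4] [-2.2  0.  10.1] [-0.13  0.39  0.02]
51.0 22.5 [500.5 306.7  53. ] [-0.6 -0.6  7.6] [0.19 0.07 0.01]
50.0 22.7 [500.6 306.6  52. ] [-0.3  0.2  6.7] [0.16 0.06 0.08]
49.0 23.0 [500.5 305.7  50.6] [ 0.4 -1.7  6.7] [-0.21  0.   -0.05]
48.0 23.2 [500.5 305.6  49.1] [ 1.5 -1.9  5.4] [-0.7  -0.24 -0.05]
47.0 23.5 [500.5 305.9  48.3] [ 0.3 -0.6  6.2] [-0.56 -0.22 -0.  ]
46.0 23.7 [500.1 306.1  46.7] [ 1.4 -0.7  4.6] [-0.43 -0.29  0.04]
45.0 24.0 [500.1 306.1  46.8] [-0.1 -0.3  9.8] [-0.63  0.05 -0.03]
44.0 24.2 [500.1 306.1  46.7] [-2.  -1.5 15.9] [-0.79  0.5   0.03]
```

The plate went home, with the TCP at 46.7 against 47 expected. I'll release it, rise, close the fingers and push each end to confirm.

Run:
```python
from h import *
rot=down(.061); P=lambda s:print(s,(lambda o:(round(o["time"],1),o["ee_pos"].round(1),o["wrist_force"].round(1),round(o["width"],1)))(sensors.get_obs()))
ctrl.movel([500,306,46.5],max_speed=25,rot=rot); P("pre")
ctrl.let_go(); P("open")
e=sensors.get_obs()["ee_pos"]
ctrl.movel([e[0],e[1],62],max_speed=60,rot=rot); P("up")
ctrl.movel([499.7,306.3,110],max_speed=120,rot=rot); P("up2")
ctrl.close_gripper()
ey=np.array([-np.sin(.061),np.cos(.061)])
for s in(1,-1):
    p=np.array([499.6,306.4])+s*59*ey
    ctrl.movel([*p,80],max_speed=150,rot=rot); ctrl.movel([*p,50],max_speed=80,rot=rot)
    for z in np.arange(48,34,-1.5):
        ctrl.movel([*p,z],max_speed=30,rot=rot); w=sensors.get_obs()["wrist_force"]; P((s,z))
        if w[2]>25: break
    ctrl.movel([*p,80],max_speed=120,rot=rot)
ctrl.movel([499.6,300,220],max_speed=200,rot=rot); P("end")
shot("pics/w6.png")
```

```text
pre (24.5, array([500. , 306.1,  46.7]), array([-1.5,  0.4,  5.5]), 11.7)
open (25.7, array([499.1, 305.9,  46.5]), array([-3.3, -0.4,  3.7]), 91.2)
up (26.1, array([500.1, 306.3,  63.1]), array([ 0.6, -0.8,  0.1]), 93.7)
up2 (26.6, array([499.5, 306.2, 109.8]), array([-0.1, -0.4,  0.3]), 94.2)
(1, np.float64(48.0)) (29.4, array([496.2, 365.4,  48.3]), array([-0.5, -0.3,  0. ]), 0.6)
(1, np.float64(46.5)) (29.7, array([496. , 365.3,  46.5]), array([ 0.1, -0.1,  0.1]), 0.7)
(1, np.float64(45.0)) (29.9, array([495.9, 365.2,  44.9]), array([ 0.3, -0.8, -0.5]), 0.5)
(1, np.float64(43.5)) (30.2, array([496.3, 365.5,  44.3]), array([-2.1, -0.1,  4.8]), 0.6)
(1, np.float64(42.0)) (30.4, array([496.3, 365.5,  44.2]), array([-4.3, -3.6, 12.1]), -0.1)
(1, np.float64(40.5)) (30.7, array([496.3, 365.5,  44.2]), array([-6.9, -3.6, 18.8]), 0.0)
(1, np.float64(39.0)) (30.9, array([496.4, 365.5,  44.1]), array([-9.3, -5.7, 26.6]), 0.8)
(-1, np.float64(48.0)) (33.1, array([503.5, 247.6,  48.3]), array([ 0. , -0.3, -0.2]), 0.5)
(-1, np.float64(46.5)) (33.4, array([503.2, 247.5,  46.6]), array([ 0.2, -0.1,  0.6]), 0.7)
(-1, np.float64(45.0)) (33.6, array([503.1, 247.5,  44.9]), array([ 0.1, -0.2,  0.3]), 0.3)
(-1, np.float64(43.5)) (33.9, array([503.5, 247.6,  44.3]), array([-1.8,  0.2,  4.9]), 0.2)
(-1, np.float64(42.0)) (34.1, array([503.5, 247.6,  44.2]), array([-4.5, -1.1, 13.4]), 0.1)
(-1, np.float64(40.5)) (34.4, array([503.6, 247.7,  44.1]), array([-8.2, -2.6, 21.6]), 0.4)
(-1, np.float64(39.0)) (34.6, array([503.6, 247.7,  44.1]), array([-10.6,  -3.9,  28.8]), 0.6)
end (36.0, array([498.6, 299.3, 218.1]), array([-1.4, -0.6,  1.3]), 0.4)
```

View pics/w6.png

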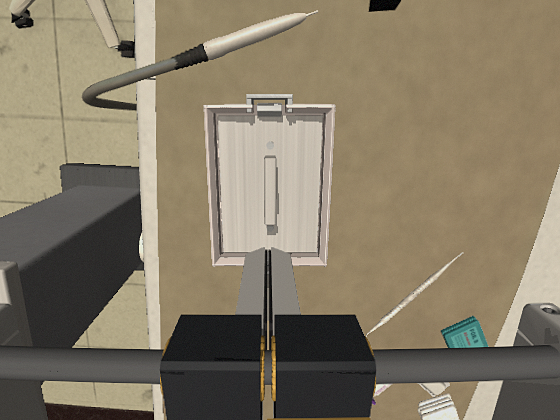

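The plate sits inside the rim from (217,113) to (320,257). Both ends stopped rigidly at 44.2 mm, which is the 38 mm ledge plus the 6 mm plate, so it is level and home.

Run:
```python
from h import *
ctrl.sleep(.3); print(ctrl.close_job())
```

```text
the job is handed in; nothing more can be done
None
```

The cover is in the case, level and fully home on its ledge under both clips, and the job was handed in at about 36 s of the 67 s allowed; no verdict came back, and I did not re-measure the trial box or polish bar at the end.

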